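# Clamp the tube rack on the shaker and lock its speed

## Task

Get the shaker ready to mix: squeeze the trigger of the one-hand bar clamp on its platform again and again until the sliding jaw has drawn the tube rack firmly against the head's jaw, then let the trigger go. After that turn the speed knob clockwise to the marker on its dial and pull the knob straight up to its stop to lock it. The rack must stay standing on the platform; leave the other things on the bench where they are.

Things in the scene. Friction and masses are not known exactly. Their poses are not given: they have to be found in the camera images.
- shaker: White bench-top shaker, 336 x 340 mm, fixed. Origin on the bench, 185 mm behind its near edge, midway across; z up, x from the control deck (near side) to the rear, y to the left. Top of the control deck 70 mm, of the aluminium platform behind it 103 mm above the bench. A one-hand bar clamp lies flat on the platform: steel bar along y, 55 mm in front (-x) of the origin, head, handle and trigger at the left, sliding jaw at the right.
- clamp_head: Black head of the clamp, fixed to the platform. Origin on the bar's axis, 133 mm above the bench (mid height of all clamp parts); axes as the shaker's. It carries the fixed jaw (to x = +88 mm) and the handle, which sticks out to x = -118 mm over the control deck, y from +6 to +24 mm, 26 mm high, 50 mm of free space below. A spring limits the clamping force to about 30 N: squeezing on does no harm.
- handle_back (a point): Where the palm goes: point at mid height on the back (outer, +y face) of the handle, 52 mm from the bar's axis towards the robot. It does not move. Axes as the shaker's.
- trigger_front (a point): Where the fingers go: mid-height point on the front (-y) face of the trigger, a black lever 10 mm thick and 20 mm high on the handle's -y side, nearly as long; moves with it. Squeezed home it lies level with handle_back. There, handle and trigger measure about 53 mm over both when free (more further out), 29 mm when squeezed home.
- trigger (a joint): Trigger angle (rad) about an upright pin 28 mm behind the bar: 0 released, 0.30 squeezed home against the handle (to +y). Sprung back; it takes about 4 N at trigger_front when free, up to 20 N when the jaw is tight. A full squeeze draws the bar two teeth (10 mm), one or none when tight; the ratchet holds the bar. Let it come back freely before the next squeeze.
- clamp_bar (a joint): Travel (m) of the bar with the sliding jaw to +y, towards the head; 0 = widest, about 0 to 0.012 at the start. The clear gap between the sliding jaw's unpressed pad and the head's jaw is about 156 mm minus this travel. It is held in steps of 5 mm and only closes.
- jaw_pad: Black rubber pad of the sliding jaw, face 44 x 30 mm. Origin at the pad's back, 18 mm behind (-y of) its face; axes as the shaker's. The pad gives 1 mm for every 3 N, up to 13 mm: the jaw grips firmly once the pad is pressed in by 3 mm or more (in practice 5 mm or more); it is tightest when a squeeze no longer advances the bar.
- head_jaw_face (a point): Middle of the face of the fixed jaw on the head, which looks to the shaker's -y.
- rack: White three-tier rack with 12 capped sample tubes, standing loose on the platform between the jaws: 75 mm (its x) x 110 mm (its y, between the jaws) x 66 mm high, 95 mm to the top of the caps, about 0.45 kg. Origin under its middle, on the platform; z axis up.
- knob_top (a point): Middle of the top of the round black speed knob at the right end of the control deck: 36 mm in diameter; its sides run from 3 to 35 mm above the deck when it is pushed in. z axis up, the knob's axis.
- knob_pointer (a point): End of the white line on the knob, at the knob's rim, 18 mm from its axis. Its y axis points from the knob's axis out along the line.
- speed_knob (a joint): Knob angle (rad), growing clockwise seen from above: 0 = line towards the shaker's +y (left), 1.57 = towards +x (rear). Turns easily when pushed in (0.02 N m) and stays where it is left.
- knob_pull (a joint): How far the knob is pulled up (m): 0 pushed in, 0.009 at its stop, locked. Pulling takes about 3 N at first, up to 15 N in the middle, then snaps up; it stays up, and a brake then holds it against turning.
- speed_marker (a joint): Angle (rad) of the adjustable marker, on the same scale as speed_knob. It cannot be moved by hand.
- marker_tip (a point): Tip of the marker, a black pointed tab, 9 mm wide and 4 mm high, on a flat ring around the knob, 36 mm from the knob's axis. Its y axis points from the knob's axis to the tip.
- reagent_bottle: White plastic bottle, 68 mm in diameter, 150 mm high, standing to the right of the shaker; origin under its middle.
- tip_box: Box of pipette tips with a clear lid, 85 x 125 x 72 mm, to the left of the shaker; origin under its middle.
- marker_pen: Capped pen, 136 mm long, 14 mm thick, lying on the bench in front of the shaker; origin under its middle.
- beaker: White plastic cup, 66 mm in diameter, 85 mm high, to the right of the shaker; origin under its middle.
There are look-alikes about, which are no part of the job. Leave any yellow look-alike of the rack alone.

How it is judged:
By the outcome, as a careful person would: the job done as asked, in the order asked, and still so for the second after the job is handed in, with the robot touching nothing.
It also fails if it takes over 51 s, if anything falls off the work surface, if the arm or the gripper's body presses on something with over 40 N, if the wrist force passes 120 N, or if a joint passes its speed limit or range.

## Robot

A 6-joint arm with a two-finger parallel gripper is mounted at the origin on the work surface. World frame = base frame: x ahead of the robot, y to its left, z up, the work surface at z = 0. Lengths are in m, angles in rad, forces in N, time in s.
With the tool pointing down it reaches from about 0.4 to 0.825 m from the base axis. Payload 7 kg.
Tool frame: the origin (TCP) lies on the centre line of the jaws, within the pads' length; the fingertips stand tip_reach ahead of it and the grasp point (between the pads) is the TCP (tip_reach is the distance from the TCP to the fingertips, in m); z points along the fingers, y is the line along which they close (so a half turn about z gives the same grasp; the last joint's range is limited). The gripper opens to 88 mm and grips with 3 to 60 N. Pads are 19 mm wide; open, the fingers measure 130 mm over their backs; the gripper's body (78 mm by 193 mm) begins 47 mm behind the grasp point.
Start: joints at [1.423, 0.359, 0.012, 0, -1.224, -0.288], TCP at [0.285, 0.612, 0.219] pointing down, gripper open.
Joint ranges: [-3.07, 3.07], [-1.43, 2.12], [-1.02, 1.25], [-3.03, 1.67], [-3.05, -0], [-3.03, 3.03]. Speed limits (rad/s): [2.39, 2.39, 3.01, 3.14, 3.14, 3.14].

## Interface

Orientations are given as [roll, pitch, yaw] about the fixed x, y, z axes, in that order (R = Rz(yaw) Ry(pitch) Rx(roll)).
In Python, from station import get_state, grab_frame, calibration, job_done, find_in, mark_of, tip_reach gives the robot as it stands.
- The arm moves only by the shell command python3 -m handwheel 'ROWS' [OPENING] [FORCE]. ROWS is JSON, a list of rows, each an object with "delta_pos": the shift along the world's x, y, z in units of 30 mm (1.0 is 30 mm), a list of three; "dr": the turn, a rotation vector about the world's x, y, z in degrees, a list of three. In form: [{"delta_pos": [tx, ty, tz], "dr": [rx, ry, rz]}, ...]. A call has 1 to 10 rows; each row shifts and turns the commanded pose from where the row before left it; what a row does not reach is not made up. A row lasts 1/10 s, in which the tool goes at most 50 mm and 8.59 degrees, less where a joint would pass 70% of its speed; a pose out of reach is approached as far as the arm can. A call is refused whole if a number of a shift passes 1 or a number of a turn 8.59, either way. A call with a gripper value outside its range is refused whole. OPENING is the closure, from -1 (fully open) to 1 (shut), set as the call begins (- or left out, the last holds). The fingers move at their own pace and stop on an object; FORCE is the grip in N (left out, the last holds). Time passes only in rows, so rows that do not move let the fingers close. It gives the time, the measured TCP pose, the force, the opening and the grip force at its end, in the units of the state.
- get_state(): the state, without advancing time (a new reading comes with each control period).
- grab_frame(name): name is "side" or "top" or "wrist"; returns the picture (420x560x3 uint8, red, green, blue); there is no depth.
- calibration(name): a dict with "fx", "fy", "cx", "cy" (pixels), "extrinsics" (4x4, takes a point from world to camera coordinates). Camera axes: x right, y down, z forward; pixel columns grow to the right and rows downward; lengths in m; the calibration is good to about 2 mm. A picture is of the moment at which its call begins: read the wrist's pose just before it. calibration takes no time and is no camera call; for the wrist camera it gives the pose at the moment of the call.
- job_done(): hands the job in; it is judged then, once.
Trained networks look in the newest picture that a camera, given by its name, has taken for a name from the list of things; names that differ only in an ending like _2 or _b are one class to them, and where a whole thing is asked for, a point or a joint stands for the part that bears it (a point fixed in the world has none). Each returns a list of dicts, best first, with "conf" (0 to 1); they miss things now and then, are a little off and sometimes report something else, mostly with a low value. They report only what shows in the picture. A call takes as long as a camera call. They do not tell look-alikes from the thing itself.
- find_in(camera, query): "location" ([column, row] in pixels, amid what is visible of it).
- mark_of(camera, query): "location" ([column, row] in pixels: a listed point, or the origin of a listed thing).
The state is a dict: "t": time; "q": joint angles; "qd": joint speeds; "joint_efforts": joint torques, N m; "eef_pos": TCP position; "ee_rot": TCP orientation; "force": force on the tool from outside, world axes, zero at the start; "moment": the same for the moment, N m; "width": finger opening in m; "gripper_force": force on a finger pad.
Only numpy, scipy, OpenCV 4.12 (cv2) and the standard library are available. Lean on these libraries where they do the work, as an engineer would, in place of code of your own. Each camera call takes 0.05 s, during which the arm holds its last target. There are 200 camera calls.

## Working session

There is one attempt and no reset: what is moved stays moved. The work goes in short steps, Python scripts to look and compute and a shell command to move; the robot and the scene stay as the last step left them, time stands still between calls to the robot, and variables do not carry over. Pictures are saved under pics/ and viewed, at most 10 in all, crops included, and the job is handed in when it is done.

```bash
mkdir -p pics; ls; cat > h.py <<'E'
import numpy as np,cv2
from station import *
def cal(n):
    c=calibration(n);K=np.array([[c['fx'],0,c['cx']],[0,c['fy'],c['cy']],[0,0,1]]);return K,np.array(c['extrinsics'])
def proj(n,p):
    K,E=cal(n);p=np.atleast_2d(p);c=(E[:3,:3]@p.T).T+E[:3,3];u=(K@c.T).T;return u[:,:2]/u[:,2:]
def ray(n,uv):
    K,E=cal(n);R=E[:3,:3];o=-R.T@E[:3,3];d=R.T@np.linalg.inv(K)@[uv[0],uv[1],1];return o,d
def atz(n,uv,z):
    o,d=ray(n,uv);return o+d*(z-o[2])/d[2]
def save(n,name,crop=None,s=1):
    im=grab_frame(n)
    o=im if crop is None else im[crop[1]:crop[3],crop[0]:crop[2]]
    cv2.imwrite(f'pics/{name}.png',cv2.resize(o,None,fx=s,fy=s,interpolation=cv2.INTER_CUBIC)[:,:,::-1]);return im
E
python3 - <<'E'
from h import *
a=save('top','top0');b=save('side','side0')
cv2.imwrite('pics/both.png',cv2.resize(np.hstack([a,b]),(800,300))[:,:,::-1])
np.set_printoptions(precision=3,suppress=True)
s=get_state();print(s['t'],s['eef_pos'],s['ee_rot'],s['width'],tip_reach if not callable(tip_reach) else tip_reach())
for n in('top','side'):
    K,E=cal(n);print(n,K[0,0],-E[:3,:3].T@E[:3,3])
H={'handle_back':.133,'trigger_front':.133,'clamp_head':.133,'head_jaw_face':.133,'jaw_pad':.133,'rack':.103,'knob_top':.105,'knob_pointer':.105,'marker_tip':.074,'shaker':0}
for q,z in H.items():
    for n in('top','side'):
        for r in mark_of(n,q)[:3]:
            if r['conf']>.2:print(q,n,round(r['conf'],2),np.round(r['location']),atz(n,r['location'],z))
E
```

```text
pics
0.1 [0.285 0.611 0.218] [ 3.14  -0.    -0.436] 0.08772609255744722 0.019
top 447.5091729734527 [0.331 0.032 1.207]
side 404.85918475683195 [ 0.138 -0.798  0.736]
handle_back top 0.74 [261. 219.] [0.527 0.05  0.133]
handle_back side 0.56 [275. 189.] [0.511 0.055 0.133]
trigger_front top 0.72 [286. 219.] [ 0.527 -0.011  0.133]
trigger_front side 0.47 [292. 199.] [ 0.532 -0.007  0.133]
clamp_head top 0.81 [264. 197.] [0.581 0.043 0.133]
clamp_head top 0.41 [366. 259.] [ 0.429 -0.202  0.133]
clamp_head side 0.91 [299. 183.] [0.585 0.056 0.133]
head_jaw_face top 0.8 [273. 172.] [0.644 0.021 0.133]
head_jaw_face side 0.9 [327. 186.] [0.648 0.01  0.133]
head_jaw_face side 0.22 [302. 306.] [ 0.389 -0.34   0.133]
jaw_pad top 0.67 [343. 163.] [ 0.669 -0.154  0.133]
jaw_pad side 0.54 [369. 216.] [ 0.673 -0.158  0.133]
rack top 0.91 [303. 172.] [ 0.654 -0.055  0.103]
rack top 0.88 [403. 300.] [ 0.334 -0.297  0.103]
rack top 0.74 [180. 296.] [0.341 0.245 0.103]
rack side 0.92 [199. 206.] [0.311 0.109 0.103]
rack side 0.85 [338. 202.] [ 0.658 -0.036  0.103]
rack side 0.81 [236. 299.] [ 0.289 -0.244  0.103]
knob_top top 0.77 [359. 224.] [ 0.521 -0.193  0.105]
knob_top side 0.52 [323. 253.] [ 0.517 -0.203  0.105]
knob_top side 0.36 [291. 200.] [0.545 0.026 0.105]
knob_pointer top 0.59 [349. 219.] [ 0.533 -0.17   0.105]
knob_pointer side 0.61 [325. 245.] [ 0.535 -0.177  0.105]
marker_tip top 0.47 [347. 212.] [ 0.557 -0.171  0.074]
marker_tip side 0.46 [325. 249.] [ 0.547 -0.16   0.074]
shaker top 0.94 [298. 186.] [ 0.644 -0.05   0.   ]
shaker side 0.6 [331. 237.] [ 0.634 -0.053  0.   ]
shaker side 0.27 [328. 252.] [ 0.594 -0.106  0.   ]
```

View pics/top0.png

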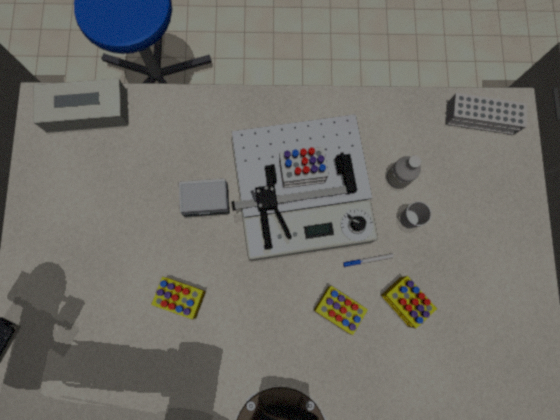

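View pics/side0.png

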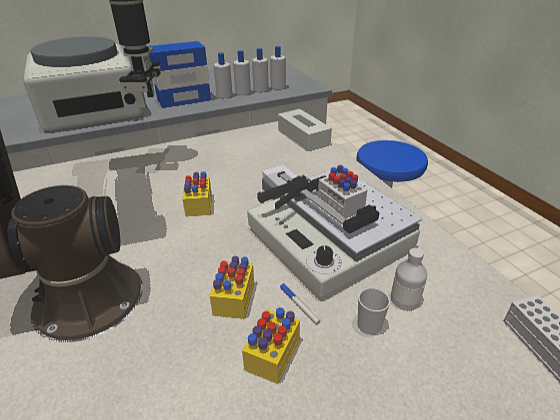

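The white rack on the platform (top px 303,172) is the one between the jaws. The yellow ones at (178,297), (342,309) and (410,301) are look-alikes. The clamp handle is at about (267,230), and the knob at (357,224) beside the bottle and beaker. I'll move above the handle and look from close by.

```bash
python3 -m handwheel '[{"delta_pos":[0.4,-0.96,0.1],"dr":[0,0,5.5]},{"delta_pos":[0.4,-0.96,0.1],"dr":[0,0,5.5]},{"delta_pos":[0.4,-0.96,0.1],"dr":[0,0,5.5]},{"delta_pos":[0.4,-0.96,0.1],"dr":[0,0,5.5]},{"delta_pos":[0.4,-0.96,0.1],"dr":[0,0,5.5]},{"delta_pos":[0.4,-0.96,0.1],"dr":[0,0,5.5]},{"delta_pos":[0.4,-0.96,0.1],"dr":[0,0,0]},{"delta_pos":[0.4,-0.96,0.1],"dr":[0,0,0]},{"delta_pos":[0.4,-0.96,0.1],"dr":[0,0,0]},{"delta_pos":[0.4,-0.96,0.1],"dr":[0,0,0]}]' -1 40
python3 -m handwheel '[{"delta_pos":[0.4,-0.96,0],"dr":[0,0,0]},{"delta_pos":[0.4,-0.96,0],"dr":[0,0,0]},{"delta_pos":[0.4,-0.96,0],"dr":[0,0,0]},{"delta_pos":[0.4,-0.96,0],"dr":[0,0,0]},{"delta_pos":[0.4,-0.96,0],"dr":[0,0,0]},{"delta_pos":[0.4,-0.96,0],"dr":[0,0,0]},{"delta_pos":[0.4,-0.96,0],"dr":[0,0,0]},{"delta_pos":[0.4,-0.96,0],"dr":[0,0,0]},{"delta_pos":[0.4,-0.96,0],"dr":[0,0,0]},{"delta_pos":[0,0,0],"dr":[0,0,0]}]'
python3 - <<'E'
from h import *
np.set_printoptions(precision=4,suppress=True)
save('wrist','w1')
s=get_state();print(s['t'],s['eef_pos'],s['ee_rot'])
H={'handle_back':.133,'trigger_front':.133,'clamp_head':.133,'head_jaw_face':.133,'jaw_pad':.133,'rack':.103,'knob_top':.105,'knob_pointer':.105,'marker_tip':.074}
for q,z in H.items():
        for r in mark_of('wrist',q)[:2]:
            if r['conf']>.2:print(q,round(r['conf'],2),np.round(r['location']),atz('wrist',r['location'],z))
E
```

```text
t: 2.1
eef_pos: [0.4053, 0.3227, 0.2495]
ee_rot: [-3.141, -0.0, 0.14]
force: [-0.0, -0.4, 1.1]
width: 0.0877
gripper_force: 0.0
t: 3.1
eef_pos: [0.5137, 0.0621, 0.2491]
ee_rot: [3.141, 0.0, 0.137]
force: [-0.0, 1.2, -0.9]
width: 0.0875
gripper_force: 0.0
3.15 [0.5133 0.0633 0.2491] [3.1415 0.0001 0.1374]
handle_back 0.79 [294. 203.] [0.5151 0.0508 0.133 ]
trigger_front 0.86 [357. 198.] [0.5264 0.0012 0.133 ]
clamp_head 0.71 [328. 136.] [0.5725 0.0344 0.133 ]
clamp_head 0.47 [445.  38.] [ 0.6514 -0.0363  0.133 ]
head_jaw_face 0.83 [372.  45.] [0.6399 0.0151 0.133 ]
head_jaw_face 0.28 [542. 207.] [ 0.5401 -0.1507  0.133 ]
rack 0.83 [107. 281.] [0.402  0.2176 0.103 ]
rack 0.62 [442.  38.] [ 0.6574 -0.0455  0.103 ]
knob_top 0.73 [559. 223.] [ 0.5229 -0.194   0.105 ]
knob_pointer 0.85 [544. 211.] [ 0.5318 -0.1759  0.105 ]
marker_tip 0.79 [520. 179.] [ 0.5529 -0.1667  0.074 ]
```

View pics/w1.png

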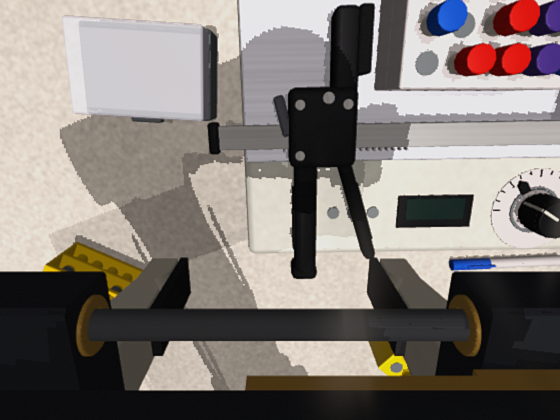

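The close view shows the handle at px (303,220), the trigger at (357,210) ending near (367,255), and the bar horizontal, so the yaw matches. Next I go down over the handle with a small bias to the trigger side.

```bash
python3 -m handwheel '[{"delta_pos":[0.27,-1,0],"dr":[0,0,0]},{"delta_pos":[0,0,-0.5],"dr":[0,0,0]},{"delta_pos":[0,0,-1],"dr":[0,0,0]},{"delta_pos":[0,0,-0.6],"dr":[0,0,0]},{"delta_pos":[0,0,0],"dr":[0,0,0]},{"delta_pos":[0,0,0],"dr":[0,0,0]}]'
python3 - <<'E'
from h import *
np.set_printoptions(precision=4,suppress=True)
save('wrist','w2')
s=get_state();print(s['t'],s['eef_pos'],s['ee_rot'])
H={'handle_back':.133,'trigger_front':.133}
for q,z in H.items():
        for r in mark_of('wrist',q)[:2]:
            if r['conf']>.2:print(q,round(r['conf'],2),np.round(r['location']),atz('wrist',r['location'],z))
E
```

```text
t: 4.2
eef_pos: [0.5213, 0.0348, 0.1867]
ee_rot: [3.141, 0.0, 0.141]
force: [0.9, -0.5, 0.7]
width: 0.0879
gripper_force: 0.0
4.25 [0.5218 0.035  0.1873] [ 3.1415 -0.0014  0.1408]
handle_back 0.74 [254. 230.] [0.5198 0.0506 0.133 ]
trigger_front 0.92 [336. 223.] [ 0.5322 -0.0019  0.133 ]
```

View pics/w2.png

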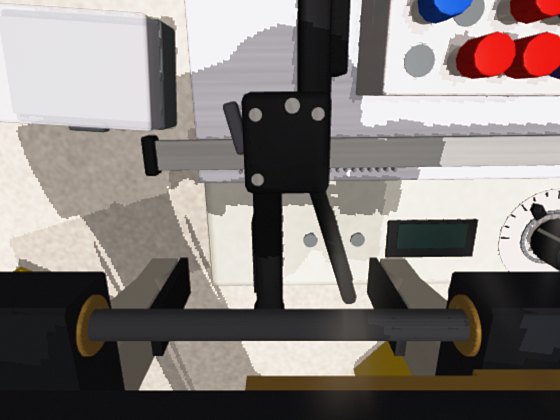

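The handle (px 265,240) and trigger (335,240) both lie between the open fingers. Now down to mid height and the first squeeze.

```bash
python3 -m handwheel '[{"delta_pos":[0,-0.08,-0.2],"dr":[0,0,0]},{"delta_pos":[0,0,-0.8],"dr":[0,0,0]},{"delta_pos":[0,0,-0.75],"dr":[0,0,0]},{"delta_pos":[0,0,0],"dr":[0,0,0]},{"delta_pos":[0,0,0],"dr":[0,0,0]}]'
python3 -m handwheel '[{"delta_pos":[0,0.1,0],"dr":[0,0,0]},{"delta_pos":[0,0,0],"dr":[0,0,0]},{"delta_pos":[0,0,0],"dr":[0,0,0]},{"delta_pos":[0,0,0],"dr":[0,0,0]},{"delta_pos":[0,0,0],"dr":[0,0,0]}]' 1 45
```

```text
t: 4.85
eef_pos: [0.5212, 0.0321, 0.1341]
ee_rot: [3.141, 0.0, 0.14]
force: [-0.4, 0.1, 1.1]
width: 0.0873
gripper_force: 0.0
t: 5.35
eef_pos: [0.5211, 0.0337, 0.1354]
ee_rot: [3.139, -0.0, 0.141]
force: [-4.6, -8.0, 13.2]
width: 0.0532
gripper_force: 6.2
```

```bash
python3 -m handwheel '[{"delta_pos":[0,0,0],"dr":[0,0,0]},{"delta_pos":[0,0,0],"dr":[0,0,0]}]'
python3 -m handwheel '[{"delta_pos":[0,0,0],"dr":[0,0,0]},{"delta_pos":[0,0,0],"dr":[0,0,0]}]'
```

```text
t: 5.55
eef_pos: [0.5209, 0.0337, 0.1355]
ee_rot: [3.139, -0.0, 0.14]
force: [-3.7, -8.7, 12.4]
width: 0.037
gripper_force: 6.4
t: 5.75
eef_pos: [0.5207, 0.0387, 0.1355]
ee_rot: [-3.135, -0.002, 0.139]
force: [-20.7, 34.4, 22.6]
width: 0.0215
gripper_force: 33.3
```

```bash
python3 - <<'E'
from h import *
a=save('wrist','w3');K,E=cal('side')
u=proj('side',[.52,.03,.133])[0].astype(int);b=grab_frame('side')[u[1]-60:u[1]+60,u[0]-80:u[0]+80]
cv2.imwrite('pics/w3.png',np.hstack([cv2.resize(a,(400,300)),cv2.resize(b,(400,300))])[:,:,::-1])
s=get_state();print(s['t'],s['eef_pos'],s['ee_rot'],s['width'],s['force'],s['gripper_force'])
E
```

```text
5.85 [0.52045381 0.04090241 0.1354856 ] [-3.13255979e+00 -2.98528596e-03  1.39695866e-01] 0.0165982045714024 [-18.56681688  30.37895695  18.98400113] 50.44632336124778
```

View pics/w3.png

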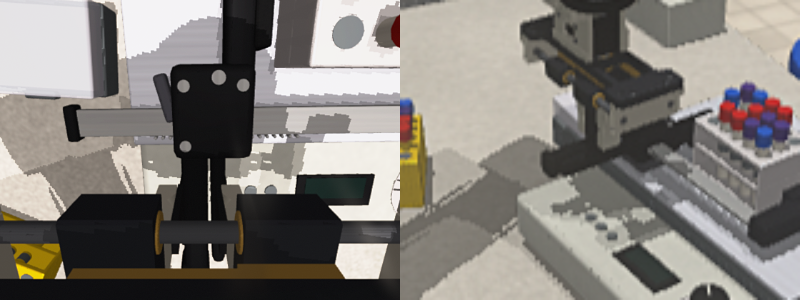

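The bar's left end now sticks out further from the head (px 66 against head edge 172, about 10 mm more), so the squeeze worked. The width reading of 17 mm is below the expected 29 mm, though. I'll release and check that the trigger springs back.

```bash
python3 -m handwheel '[{"delta_pos":[0,-0.1,0],"dr":[0,0,0]},{"delta_pos":[0,0,0],"dr":[0,0,0]},{"delta_pos":[0,0,0],"dr":[0,0,0]},{"delta_pos":[0,0,0],"dr":[0,0,0]},{"delta_pos":[0,0,0],"dr":[0,0,0]}]' -1 30
python3 -m handwheel '[{"delta_pos":[0,0,0],"dr":[0,0,0]},{"delta_pos":[0,0,0],"dr":[0,0,0]},{"delta_pos":[0,0,0],"dr":[0,0,0]},{"delta_pos":[0,0,0],"dr":[0,0,0]}]'
python3 - <<'E'
from h import *
np.set_printoptions(precision=4,suppress=True)
a=save('wrist','w4')
u=proj('side',[.52,.03,.133])[0].astype(int);b=grab_frame('side')[u[1]-60:u[1]+60,u[0]-80:u[0]+80]
cv2.imwrite('pics/w4.png',np.hstack([cv2.resize(a,(400,300)),cv2.resize(b,(400,300))])[:,:,::-1])
s=get_state();print(s['t'],s['eef_pos'],s['ee_rot'],s['width'],s['force'],s['moment'])
for q in ('handle_back','trigger_front','jaw_pad','rack'):
    for n in('wrist','top','side'):
        if n=='top' and q=='handle_back':grab_frame('top')
        for r in mark_of(n,q)[:2]:
            if r['conf']>.3:print(q,n,round(r['conf'],2),np.round(r['location']),atz(n,r['location'],.103 if q=='rack' else .133))
E
```

```text
t: 6.35
eef_pos: [0.5233, 0.0339, 0.1357]
ee_rot: [-3.14, -0.006, 0.141]
force: [0.1, 5.9, 9.3]
width: 0.0511
gripper_force: 4.2
t: 6.75
eef_pos: [0.5218, 0.033, 0.1346]
ee_rot: [-3.141, -0.002, 0.141]
force: [-0.9, 0.1, -0.2]
width: 0.0829
gripper_force: 0.0
6.85 [0.5209 0.0323 0.1338] [-3.1414 -0.0001  0.1402] 0.08647178384013403 [ 0.4086 -0.4066 -1.0398] [-0.0558 -0.0205  0.014 ]
handle_back wrist 0.89 [244. 269.] [0.5178 0.0488 0.133 ]
handle_back side 0.68 [277. 191.] [0.5129 0.0466 0.133 ]
trigger_front wrist 0.88 [347. 258.] [ 0.5309 -0.002   0.133 ]
trigger_front top 0.44 [282. 220.] [ 0.5232 -0.0012  0.133 ]
trigger_front top 0.35 [301. 172.] [ 0.6464 -0.0484  0.133 ]
trigger_front side 0.52 [301. 305.] [ 0.3884 -0.3386  0.133 ]
trigger_front side 0.42 [290. 198.] [ 0.5309 -0.0009  0.133 ]
jaw_pad top 0.44 [340. 166.] [ 0.663  -0.1469  0.133 ]
jaw_pad side 0.67 [371. 324.] [ 0.4834 -0.4328  0.133 ]
jaw_pad side 0.44 [369. 212.] [ 0.6815 -0.1429  0.133 ]
rack wrist 0.85 [489.  16.] [ 0.6554 -0.053   0.103 ]
rack top 0.93 [302. 173.] [ 0.6518 -0.0531  0.103 ]
rack top 0.9 [405. 298.] [ 0.339  -0.3017  0.103 ]
rack side 0.84 [341. 205.] [ 0.6594 -0.0529  0.103 ]
rack side 0.77 [197. 204.] [0.3098 0.1234 0.103 ]
```

View pics/w4.png

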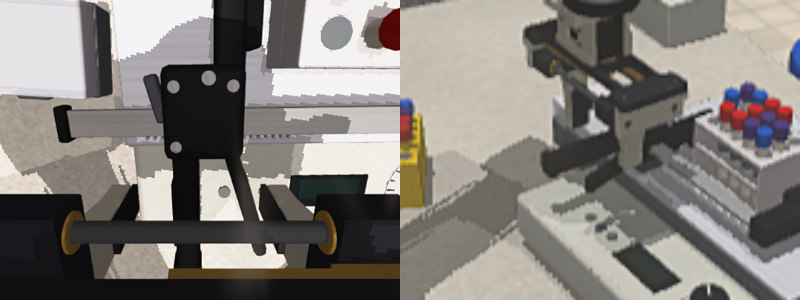

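The trigger is back at (253,230 in the left half) and the jaw has advanced about 10 mm. I'll repeat.

```bash
C='{"delta_pos":[0,0,0],"dr":[0,0,0]}'
python3 -m handwheel '[{"delta_pos":[0,0.1,0],"dr":[0,0,0]},{"delta_pos":[0,0,0],"dr":[0,0,0]},{"delta_pos":[0,0,0],"dr":[0,0,0]},{"delta_pos":[0,0,0],"dr":[0,0,0]},{"delta_pos":[0,0,0],"dr":[0,0,0]},{"delta_pos":[0,0,0],"dr":[0,0,0]},{"delta_pos":[0,0,0],"dr":[0,0,0]},{"delta_pos":[0,0,0],"dr":[0,0,0]},{"delta_pos":[0,0,0],"dr":[0,0,0]}]' 1 35
python3 -m handwheel '[{"delta_pos":[0,-0.1,0],"dr":[0,0,0]},{"delta_pos":[0,0,0],"dr":[0,0,0]},{"delta_pos":[0,0,0],"dr":[0,0,0]},{"delta_pos":[0,0,0],"dr":[0,0,0]},{"delta_pos":[0,0,0],"dr":[0,0,0]},{"delta_pos":[0,0,0],"dr":[0,0,0]},{"delta_pos":[0,0,0],"dr":[0,0,0]},{"delta_pos":[0,0,0],"dr":[0,0,0]}]' -1
python3 -m handwheel '[{"delta_pos":[0,0.1,0],"dr":[0,0,0]},{"delta_pos":[0,0,0],"dr":[0,0,0]},{"delta_pos":[0,0,0],"dr":[0,0,0]},{"delta_pos":[0,0,0],"dr":[0,0,0]},{"delta_pos":[0,0,0],"dr":[0,0,0]},{"delta_pos":[0,0,0],"dr":[0,0,0]},{"delta_pos":[0,0,0],"dr":[0,0,0]},{"delta_pos":[0,0,0],"dr":[0,0,0]},{"delta_pos":[0,0,0],"dr":[0,0,0]}]' 1 35
python3 -m handwheel '[{"delta_pos":[0,-0.1,0],"dr":[0,0,0]},{"delta_pos":[0,0,0],"dr":[0,0,0]},{"delta_pos":[0,0,0],"dr":[0,0,0]},{"delta_pos":[0,0,0],"dr":[0,0,0]},{"delta_pos":[0,0,0],"dr":[0,0,0]},{"delta_pos":[0,0,0],"dr":[0,0,0]},{"delta_pos":[0,0,0],"dr":[0,0,0]},{"delta_pos":[0,0,0],"dr":[0,0,0]}]' -1
python3 - <<'E'
from h import *
np.set_printoptions(precision=4,suppress=True)
for n in('top','side'):
    grab_frame(n)
    for q in ('jaw_pad','rack','trigger_front'):
        for r in mark_of(n,q)[:2]:
            if r['conf']>.3:print(q,n,round(r['conf'],2),np.round(r['location']),atz(n,r['location'],.103 if q=='rack' else .133))
E
```

```text
t: 8.4
eef_pos: [0.5188, 0.0357, 0.133]
ee_rot: [-3.14, 0.004, 0.139]
force: [-8.7, 5.1, 2.6]
width: 0.0276
gripper_force: 35.0
t: 9.2
eef_pos: [0.5208, 0.0324, 0.1336]
ee_rot: [-3.141, 0.0, 0.14]
force: [0.7, 0.2, -0.7]
width: 0.0848
gripper_force: 0.0
t: 10.1
eef_pos: [0.5187, 0.0357, 0.1329]
ee_rot: [-3.14, 0.004, 0.139]
force: [-7.8, 4.5, 2.8]
width: 0.0278
gripper_force: 35.0
t: 10.9
eef_pos: [0.521, 0.0324, 0.1337]
ee_rot: [-3.141, 0.0, 0.14]
force: [0.1, -0.3, -0.3]
width: 0.0848
gripper_force: 0.0
jaw_pad top 0.56 [330. 164.] [ 0.6686 -0.1206  0.133 ]
rack top 0.72 [303. 175.] [ 0.6459 -0.0546  0.103 ]
rack top 0.72 [343. 307.] [ 0.3168 -0.1488  0.103 ]
jaw_pad side 0.62 [291. 197.] [0.5348 0.003  0.133 ]
jaw_pad side 0.56 [360. 211.] [ 0.6637 -0.1329  0.133 ]
rack side 0.8 [198. 206.] [0.3081 0.1143 0.103 ]
rack side 0.72 [338. 203.] [ 0.6556 -0.0405  0.103 ]
trigger_front side 0.62 [291. 198.] [ 0.5322 -0.0036  0.133 ]
```

Squeezes now bottom at 28 mm with low forces. I'll do more of the same.

```bash
python3 -m handwheel '[{"delta_pos":[0,0.1,0],"dr":[0,0,0]},{"delta_pos":[0,0,0],"dr":[0,0,0]},{"delta_pos":[0,0,0],"dr":[0,0,0]},{"delta_pos":[0,0,0],"dr":[0,0,0]},{"delta_pos":[0,0,0],"dr":[0,0,0]},{"delta_pos":[0,0,0],"dr":[0,0,0]},{"delta_pos":[0,0,0],"dr":[0,0,0]},{"delta_pos":[0,0,0],"dr":[0,0,0]},{"delta_pos":[0,0,0],"dr":[0,0,0]}]' 1 35
python3 -m handwheel '[{"delta_pos":[0,-0.1,0],"dr":[0,0,0]},{"delta_pos":[0,0,0],"dr":[0,0,0]},{"delta_pos":[0,0,0],"dr":[0,0,0]},{"delta_pos":[0,0,0],"dr":[0,0,0]},{"delta_pos":[0,0,0],"dr":[0,0,0]},{"delta_pos":[0,0,0],"dr":[0,0,0]},{"delta_pos":[0,0,0],"dr":[0,0,0]},{"delta_pos":[0,0,0],"dr":[0,0,0]}]' -1
python3 -m handwheel '[{"delta_pos":[0,0.1,0],"dr":[0,0,0]},{"delta_pos":[0,0,0],"dr":[0,0,0]},{"delta_pos":[0,0,0],"dr":[0,0,0]},{"delta_pos":[0,0,0],"dr":[0,0,0]},{"delta_pos":[0,0,0],"dr":[0,0,0]},{"delta_pos":[0,0,0],"dr":[0,0,0]},{"delta_pos":[0,0,0],"dr":[0,0,0]},{"delta_pos":[0,0,0],"dr":[0,0,0]},{"delta_pos":[0,0,0],"dr":[0,0,0]}]' 1 35
python3 -m handwheel '[{"delta_pos":[0,-0.1,0],"dr":[0,0,0]},{"delta_pos":[0,0,0],"dr":[0,0,0]},{"delta_pos":[0,0,0],"dr":[0,0,0]},{"delta_pos":[0,0,0],"dr":[0,0,0]},{"delta_pos":[0,0,0],"dr":[0,0,0]},{"delta_pos":[0,0,0],"dr":[0,0,0]},{"delta_pos":[0,0,0],"dr":[0,0,0]},{"delta_pos":[0,0,0],"dr":[0,0,0]}]' -1
python3 - <<'E'
from h import *
np.set_printoptions(precision=4,suppress=True)
for n in('top','side'):
    im=grab_frame(n);cv2.imwrite(f'pics/{n}6.png',im[:,:,::-1])
    for q in ('jaw_pad','rack','trigger_front'):
        for r in mark_of(n,q)[:2]:
            if r['conf']>.3:print(q,n,round(r['conf'],2),np.round(r['location']),atz(n,r['location'],.103 if q=='rack' else .133))
a=cv2.imread('pics/top6.png')[140:240,230:380];b=cv2.imread('pics/side6.png')[150:250,270:420]
c=cv2.imread('pics/top0.png')[140:240,230:380]
cv2.imwrite('pics/c6.png',np.hstack([cv2.resize(x,(399,266),interpolation=2) for x in(a,b)]))
E
```

```text
t: 12.2
eef_pos: [0.5184, 0.0357, 0.1329]
ee_rot: [-3.14, 0.004, 0.139]
force: [-9.8, 5.7, 4.6]
width: 0.0279
gripper_force: 35.0
t: 13.0
eef_pos: [0.5208, 0.0324, 0.1336]
ee_rot: [-3.141, 0.0, 0.14]
force: [0.0, 0.5, 0.3]
width: 0.0849
gripper_force: 0.0
t: 13.9
eef_pos: [0.518, 0.0355, 0.1328]
ee_rot: [-3.14, 0.005, 0.139]
force: [-11.3, 5.0, 5.5]
width: 0.0281
gripper_force: 34.9
t: 14.7
eef_pos: [0.521, 0.0324, 0.1337]
ee_rot: [-3.141, -0.0, 0.14]
force: [0.8, 1.1, -0.5]
width: 0.0852
gripper_force: 0.0
jaw_pad top 0.62 [298. 174.] [ 0.6409 -0.0398  0.133 ]
rack top 0.84 [297. 173.] [ 0.6517 -0.0398  0.103 ]
rack top 0.69 [338. 310.] [ 0.3092 -0.1379  0.103 ]
trigger_front top 0.39 [285. 223.] [ 0.5159 -0.0075  0.133 ]
jaw_pad side 0.48 [355. 208.] [ 0.6597 -0.1146  0.133 ]
rack side 0.92 [274. 351.] [ 0.3089 -0.3895  0.103 ]
rack side 0.67 [337. 200.] [ 0.6625 -0.0266  0.103 ]
trigger_front side 0.42 [289. 199.] [ 0.5255 -0.0046  0.133 ]
```

View pics/c6.png

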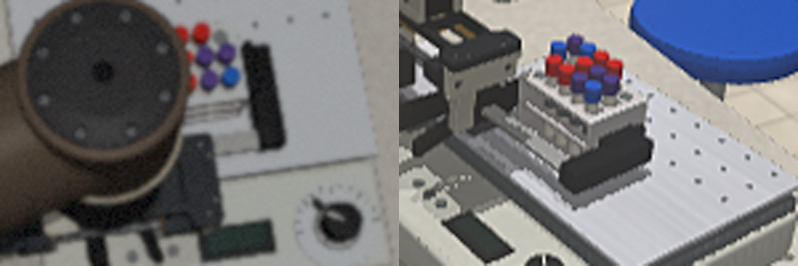

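The jaw now touches the rack (side half: pad at (610,155) against the rack). The rack has moved toward the head and is upright. I'll keep squeezing until it's tight.

```bash
python3 -m handwheel '[{"delta_pos":[0,0.1,0],"dr":[0,0,0]},{"delta_pos":[0,0,0],"dr":[0,0,0]},{"delta_pos":[0,0,0],"dr":[0,0,0]},{"delta_pos":[0,0,0],"dr":[0,0,0]},{"delta_pos":[0,0,0],"dr":[0,0,0]},{"delta_pos":[0,0,0],"dr":[0,0,0]},{"delta_pos":[0,0,0],"dr":[0,0,0]},{"delta_pos":[0,0,0],"dr":[0,0,0]},{"delta_pos":[0,0,0],"dr":[0,0,0]},{"delta_pos":[0,0,0],"dr":[0,0,0]}]' 1 40
python3 -m handwheel '[{"delta_pos":[0,-0.1,0],"dr":[0,0,0]},{"delta_pos":[0,0,0],"dr":[0,0,0]},{"delta_pos":[0,0,0],"dr":[0,0,0]},{"delta_pos":[0,0,0],"dr":[0,0,0]},{"delta_pos":[0,0,0],"dr":[0,0,0]},{"delta_pos":[0,0,0],"dr":[0,0,0]},{"delta_pos":[0,0,0],"dr":[0,0,0]},{"delta_pos":[0,0,0],"dr":[0,0,0]}]' -1
python3 -m handwheel '[{"delta_pos":[0,0.1,0],"dr":[0,0,0]},{"delta_pos":[0,0,0],"dr":[0,0,0]},{"delta_pos":[0,0,0],"dr":[0,0,0]},{"delta_pos":[0,0,0],"dr":[0,0,0]},{"delta_pos":[0,0,0],"dr":[0,0,0]},{"delta_pos":[0,0,0],"dr":[0,0,0]},{"delta_pos":[0,0,0],"dr":[0,0,0]},{"delta_pos":[0,0,0],"dr":[0,0,0]},{"delta_pos":[0,0,0],"dr":[0,0,0]},{"delta_pos":[0,0,0],"dr":[0,0,0]}]' 1 45
python3 -m handwheel '[{"delta_pos":[0,-0.1,0],"dr":[0,0,0]},{"delta_pos":[0,0,0],"dr":[0,0,0]},{"delta_pos":[0,0,0],"dr":[0,0,0]},{"delta_pos":[0,0,0],"dr":[0,0,0]},{"delta_pos":[0,0,0],"dr":[0,0,0]},{"delta_pos":[0,0,0],"dr":[0,0,0]},{"delta_pos":[0,0,0],"dr":[0,0,0]},{"delta_pos":[0,0,0],"dr":[0,0,0]}]' -1
python3 -m handwheel '[{"delta_pos":[0,0.1,0],"dr":[0,0,0]},{"delta_pos":[0,0,0],"dr":[0,0,0]},{"delta_pos":[0,0,0],"dr":[0,0,0]},{"delta_pos":[0,0,0],"dr":[0,0,0]},{"delta_pos":[0,0,0],"dr":[0,0,0]},{"delta_pos":[0,0,0],"dr":[0,0,0]},{"delta_pos":[0,0,0],"dr":[0,0,0]},{"delta_pos":[0,0,0],"dr":[0,0,0]},{"delta_pos":[0,0,0],"dr":[0,0,0]},{"delta_pos":[0,0,0],"dr":[0,0,0]}]' 1 45
python3 -m handwheel '[{"delta_pos":[0,-0.1,0],"dr":[0,0,0]},{"delta_pos":[0,0,0],"dr":[0,0,0]},{"delta_pos":[0,0,0],"dr":[0,0,0]},{"delta_pos":[0,0,0],"dr":[0,0,0]},{"delta_pos":[0,0,0],"dr":[0,0,0]},{"delta_pos":[0,0,0],"dr":[0,0,0]},{"delta_pos":[0,0,0],"dr":[0,0,0]},{"delta_pos":[0,0,0],"dr":[0,0,0]},{"delta_pos":[0,0,0],"dr":[0,0,0]}]' -1
python3 - <<'E'
from h import *
np.set_printoptions(precision=4,suppress=True)
for n in('top','side'):
    im=grab_frame(n);cv2.imwrite(f'pics/{n}7.png',im[:,:,::-1])
    for q in ('jaw_pad','rack','trigger_front'):
        for r in mark_of(n,q)[:2]:
            if r['conf']>.3:print(q,n,round(r['conf'],2),np.round(r['location']),atz(n,r['location'],.103 if q=='rack' else .133))
E
```

```text
t: 16.1
eef_pos: [0.517, 0.0354, 0.1328]
ee_rot: [-3.141, 0.007, 0.139]
force: [-15.1, 5.7, 9.2]
width: 0.028
gripper_force: 39.9
t: 16.9
eef_pos: [0.5209, 0.0324, 0.1336]
ee_rot: [-3.141, 0.0, 0.14]
force: [-0.4, -0.5, -0.5]
width: 0.0849
gripper_force: 0.0
t: 17.9
eef_pos: [0.5168, 0.0354, 0.1328]
ee_rot: [-3.141, 0.007, 0.139]
force: [-14.4, 6.3, 8.8]
width: 0.0278
gripper_force: 44.9
t: 18.7
eef_pos: [0.5209, 0.0325, 0.1337]
ee_rot: [-3.141, 0.0, 0.14]
force: [-1.0, 0.3, -0.4]
width: 0.085
gripper_force: 0.0
t: 19.7
eef_pos: [0.5168, 0.0354, 0.1328]
ee_rot: [-3.141, 0.007, 0.139]
force: [-15.0, 5.5, 9.3]
width: 0.0275
gripper_force: 44.9
t: 20.6
eef_pos: [0.5208, 0.0325, 0.1336]
ee_rot: [-3.141, 0.0, 0.14]
force: [-0.5, 1.1, -0.0]
width: 0.0873
gripper_force: 0.0
jaw_pad top 0.45 [327. 169.] [ 0.6536 -0.1123  0.133 ]
rack top 0.68 [298. 173.] [ 0.6527 -0.0432  0.103 ]
rack top 0.66 [405. 300.] [ 0.3344 -0.3002  0.103 ]
trigger_front top 0.65 [281. 220.] [0.5245 0.0022 0.133 ]
jaw_pad side 0.43 [356. 207.] [ 0.6628 -0.1117  0.133 ]
rack side 0.72 [334. 202.] [ 0.6487 -0.0334  0.103 ]
rack side 0.61 [273. 353.] [ 0.3045 -0.3919  0.103 ]
trigger_front side 0.56 [290. 198.] [ 0.5294 -0.0033  0.133 ]
```

Force at full squeeze stopped growing (15 N over three squeezes), so the jaw is tight, and the trigger is free again. I'll rise and go over the knob for a close look that includes the jaw.

```bash
python3 -m handwheel '[{"delta_pos":[0,0,0.9],"dr":[0,0,0]},{"delta_pos":[0,0,0.9],"dr":[0,0,0]},{"delta_pos":[0,-0.9,0.9],"dr":[0,0,0]},{"delta_pos":[0,-0.95,0],"dr":[0,0,0]},{"delta_pos":[0,-0.95,0],"dr":[0,0,0]},{"delta_pos":[0,-0.95,0],"dr":[0,0,0]},{"delta_pos":[0,-0.95,0],"dr":[0,0,0]},{"delta_pos":[0,-0.95,0],"dr":[0,0,0]},{"delta_pos":[0,-0.95,0],"dr":[0,0,0]},{"delta_pos":[0,-0.95,0],"dr":[0,0,0]}]' -1
python3 -m handwheel '[{"delta_pos":[0,0,0],"dr":[0,0,0]},{"delta_pos":[0,0,0],"dr":[0,0,0]}]'
python3 - <<'E'
from h import *
np.set_printoptions(precision=4,suppress=True)
save('wrist','w8')
s=get_state();print(s['t'],s['eef_pos'],s['ee_rot'],s['q'])
H={'clamp_head':.133,'head_jaw_face':.133,'jaw_pad':.133,'rack':.103,'knob_top':.105,'knob_pointer':.105,'marker_tip':.074}
P={}
for q,z in H.items():
        for r in mark_of('wrist',q)[:2]:
            if r['conf']>.2:
                p=atz('wrist',r['location'],z);P.setdefault(q,p);print(q,round(r['conf'],2),np.round(r['location'],1),p)
for q in('knob_pointer','marker_tip'):
    d=P[q]-P['knob_top'];print(q,np.linalg.norm(d[:2]),np.degrees(np.arctan2(d[1],d[0])))
E
```

```text
t: 22.0
eef_pos: [0.5209, -0.1954, 0.2147]
ee_rot: [-3.142, -0.0, 0.14]
force: [0.3, 0.1, 0.1]
width: 0.0874
gripper_force: 0.0
t: 22.2
eef_pos: [0.5208, -0.1947, 0.2144]
ee_rot: [-3.141, 0.0, 0.138]
force: [-0.5, 0.1, 0.1]
width: 0.0878
gripper_force: 0.0
22.25 [ 0.5209 -0.1942  0.2145] [-3.1414  0.0002  0.1395] [-0.0047  0.167  -0.2602 -0.0002 -1.1439  1.715 ]
clamp_head 0.42 [  2.  167.6] [0.5299 0.0013 0.133 ]
head_jaw_face 0.56 [300.3 250.9] [ 0.4968 -0.2143  0.133 ]
rack 0.69 [361.9 340.8] [ 0.403  -0.2887  0.103 ]
rack 0.66 [221.2 338. ] [ 0.3877 -0.1603  0.103 ]
knob_top 0.82 [282.3 204.3] [ 0.5229 -0.1971  0.105 ]
knob_pointer 0.84 [263.7 186.3] [ 0.5355 -0.1805  0.105 ]
marker_tip 0.62 [256.3 157.3] [ 0.5522 -0.1708  0.074 ]
marker_tip 0.32 [299.6 252.7] [ 0.4694 -0.2217  0.074 ]
knob_pointer 0.020842043512079803 52.84355879284854
marker_tip 0.03933000584828638 41.917912036425385
```

View pics/w8.png

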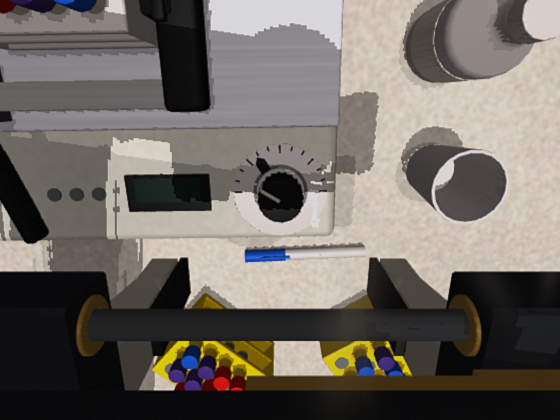

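The knob is at (282,195) with its white line toward about (262,189). The black marker tab is near (262,163), and the beaker and bottle are close by on the right. One enlarged crop of the dial, plus the obstacle positions:

```bash
python3 - <<'E'
from h import *
np.set_printoptions(precision=4,suppress=True)
im=grab_frame('wrist')
o=cv2.resize(im[135:245,225:345],None,fx=5,fy=5,interpolation=cv2.INTER_CUBIC)
cv2.imwrite('pics/k.png',o[:,:,::-1])
for q,z in (('beaker',0),('reagent_bottle',0),('jaw_pad',.133)):
    for n in('wrist','top'):
        if n=='top' and q=='beaker':grab_frame('top')
        for r in mark_of(n,q)[:2]:
            if r['conf']>.3:print(q,n,round(r['conf'],2),np.round(r['location']),atz(n,r['location'],z))
E
```

```text
beaker wrist 0.83 [432. 168.] [ 0.5549 -0.3567  0.    ]
beaker top 0.69 [409. 216.] [ 0.56   -0.3559  0.    ]
reagent_bottle wrist 0.79 [440.  47.] [ 0.6712 -0.3323  0.    ]
```

View pics/k.png

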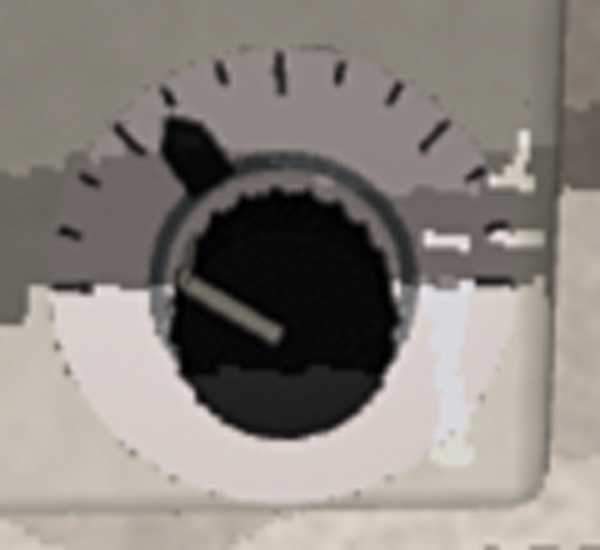

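The pointer line runs from (280,338) to (183,280) in the crop, and the marker tab spans (165–235, 118–195). I'll compute the angles in world coordinates.

```bash
python3 - <<'E'
from h import *
np.set_printoptions(precision=4,suppress=True)
import cv2
k=cv2.imread('pics/k.png');g=k.max(2)
full=lambda u:np.array(u)/5+[225,135]
w=lambda u,z:atz('wrist',full(u),z)[:2]
# ticks -> dial centre (deck printed, z=.071)
c=(w((72,288),.071)+w((490,283),.071))/2;print('dial c',c, w((280,72),.071))
top=w((280,338),.105);print('line inner',top)
end=w((183,280),.105);d=end-top;print('line',np.linalg.norm(d),np.degrees(np.arctan2(*d[::-1])),'end-c',np.linalg.norm(end-c),np.degrees(np.arctan2(*(end-c)[::-1])))
m=(g<45);m[:, :150]=0;m[:,245:]=0;m[:110]=0;m[200:]=0
n,l,st,ce=cv2.connectedComponentsWithStats(m.astype(np.uint8))
for i in range(1,n):
  if st[i,4]>300:
    ys,xs=np.where(l==i);P=np.array([w((x,y),.074) for x,y in zip(xs[::7],ys[::7])])
    for cc in(c,top,(c+top)/2):
        r=np.hypot(*(P-cc).T);a=np.degrees(np.arctan2(P[:,1]-cc[1],P[:,0]-cc[0]))
        print(st[i],'r',r.min(),r.max(),'ang mean',a.mean(),'outer',[round(a[(r>q)&(r<=q+.003)].mean(),1) for q in (.027,.030,.033)if ((r>q)&(r<=q+.003)).any()],a[r.argmax()])
# tick angles for check
for t in((72,288),(68,233),(90,180),(128,137),(168,97),(222,72),(280,72),(490,283)):
    d=w(t,.071)-c;print(round(np.linalg.norm(d),4),round(np.degrees(np.arctan2(*d[::-1])),1))
E
```

```text
dial c [ 0.5238 -0.197 ] [ 0.5613 -0.1914]
line inner [ 0.524  -0.1965]
line 0.018125715418507358 66.19379996878301 end-c 0.018628320600602353 66.21965315018701
[ 162  118   76   82 3606] r 0.02180203645833541 0.03574858178097049 ang mean 40.43650397767631 outer [np.float64(40.6), np.float64(40.8), np.float64(40.6)] 39.75729324097251
[ 162  118   76   82 3606] r 0.021345730202585764 0.03530303643209814 ang mean 39.95891070933525 outer [np.float64(40.0), np.float64(40.4), np.float64(40.0)] 39.381916275046954
[ 162  118   76   82 3606] r 0.021579673890218632 0.035525618504953026 ang mean 40.19967729742837 outer [np.float64(40.4), np.float64(40.5), np.float64(40.2)] 39.5707817055843
0.0372 98.8
0.0388 83.8
0.0385 68.4
0.0376 53.1
0.0388 38.3
0.0392 23.2
0.0378 8.5
0.0372 -81.2
```

The dial and line agree on the centre at (0.524, -0.197). The pointer is at 66.2° and the marker at 40.3°, so the turn is 25.9° clockwise. I pre-turn +26° so that the turn ends at the present yaw, which is clear of jaw and bottle, and go down.

```bash
python3 -m handwheel '[{"delta_pos":[0.1,-0.09,0],"dr":[0,0,6.5]},{"delta_pos":[0,0,-0.4],"dr":[0,0,6.5]},{"delta_pos":[0,0,-0.4],"dr":[0,0,6.5]},{"delta_pos":[0,0,-0.4],"dr":[0,0,6.5]},{"delta_pos":[0,0,-0.9],"dr":[0,0,0]},{"delta_pos":[0,0,-0.9],"dr":[0,0,0]},{"delta_pos":[0,0,-0.6],"dr":[0,0,0]},{"delta_pos":[0,0,-0.25],"dr":[0,0,0]},{"delta_pos":[0,0,0],"dr":[0,0,0]},{"delta_pos":[0,0,0],"dr":[0,0,0]}]' -1 20
python3 -m handwheel '[{"delta_pos":[0,0,0],"dr":[0,0,0]},{"delta_pos":[0,0,0],"dr":[0,0,0]},{"delta_pos":[0,0,0],"dr":[0,0,0]},{"delta_pos":[0,0,0],"dr":[0,0,0]},{"delta_pos":[0,0,0],"dr":[0,0,0]},{"delta_pos":[0,0,0],"dr":[0,0,0]},{"delta_pos":[0,0,0],"dr":[0,0,0]},{"delta_pos":[0,0,0],"dr":[0,0,0]},{"delta_pos":[0,0,0],"dr":[0,0,0]}]' 1 20
```

```text
t: 24.0
eef_pos: [0.5247, -0.1971, 0.1]
ee_rot: [3.141, -0.001, 0.594]
force: [1.1, -0.5, 0.6]
width: 0.0876
gripper_force: 0.0
t: 24.9
eef_pos: [0.524, -0.1969, 0.0991]
ee_rot: [-3.142, 0.0, 0.594]
force: [-0.1, -0.2, 0.2]
width: 0.0214
gripper_force: 0.0
```

No contact at 36 mm, which is unexpected, so I'll look.

```bash
python3 - <<'E'
from h import *
a=grab_frame('wrist');b=grab_frame('side')
u=proj('side',[.524,-.197,.1])[0].astype(int);b=b[u[1]-60:u[1]+60,u[0]-80:u[0]+80]
cv2.imwrite('pics/w9.png',np.hstack([cv2.resize(a,(400,300)),cv2.resize(b,(400,300),interpolation=2)])[:,:,::-1])
s=get_state();print(s['t'],s['width'],s['gripper_force'],s['force'])
E
```

```text
25.0 0.013194888795552624 0.0 [-0.31485937  0.29930278 -0.43927241]
```

View pics/w9.png

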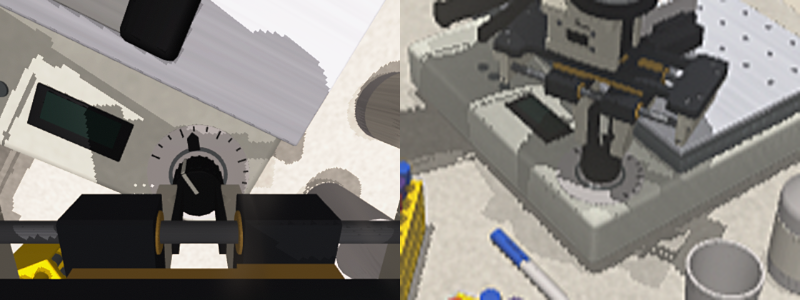

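The two halves show the knob at (200,180) between the fingers (175 and 228), with the tips at the knob in the side half. The reading still falls without force, so I'll let the fingers finish.

```bash
python3 -m handwheel '[{"delta_pos":[0,0,0],"dr":[0,0,0]}]'
python3 -m handwheel '[{"delta_pos":[0,0,0],"dr":[0,0,0]},{"delta_pos":[0,0,0],"dr":[0,0,0]}]'
```

```text
t: 25.1
eef_pos: [0.524, -0.1969, 0.0991]
ee_rot: [-3.142, -0.0, 0.594]
force: [-0.0, -0.4, -0.6]
width: 0.0053
gripper_force: 0.0
t: 25.3
eef_pos: [0.524, -0.1969, 0.0991]
ee_rot: [-3.142, 0.0, 0.594]
force: [-0.5, -0.1, -0.3]
width: 0.0004
gripper_force: 0.0
```

Seen in the wrist view, the fingertips sit about 7 mm behind the reported TCP, not 19 mm ahead, so the fingers closed just above the knob top. I'll reopen and go lower in guarded steps.

```bash
python3 -m handwheel '[{"delta_pos":[0,0,0],"dr":[0,0,0]},{"delta_pos":[0,0,0],"dr":[0,0,0]},{"delta_pos":[0,0,0],"dr":[0,0,0]},{"delta_pos":[0,0,0],"dr":[0,0,0]},{"delta_pos":[0,0,0],"dr":[0,0,0]},{"delta_pos":[0,0,0],"dr":[0,0,0]},{"delta_pos":[0,0,0],"dr":[0,0,0]},{"delta_pos":[0,0,-0.15],"dr":[0,0,0]},{"delta_pos":[0,0,-0.15],"dr":[0,0,0]}]' -0.4 20
python3 -m handwheel '[{"delta_pos":[0,0,-0.15],"dr":[0,0,0]},{"delta_pos":[0,0,-0.1],"dr":[0,0,0]},{"delta_pos":[0,0,0],"dr":[0,0,0]}]'
```

```text
t: 26.4
eef_pos: [0.5241, -0.1969, 0.0898]
ee_rot: [3.142, -0.0, 0.594]
force: [1.0, 0.8, -0.2]
width: 0.0607
gripper_force: 0.0
t: 26.7
eef_pos: [0.5236, -0.1969, 0.082]
ee_rot: [-3.141, 0.001, 0.594]
force: [0.4, -0.5, 0.6]
width: 0.0613
gripper_force: 0.0
```

No contact at TCP 0.082, which confirms the shorter tips. A little lower, then close.

```bash
python3 -m handwheel '[{"delta_pos":[0,0,-0.1],"dr":[0,0,0]},{"delta_pos":[0,0,-0.1],"dr":[0,0,0]}]'
python3 -m handwheel '[{"delta_pos":[0,0,0],"dr":[0,0,0]},{"delta_pos":[0,0,0],"dr":[0,0,0]},{"delta_pos":[0,0,0],"dr":[0,0,0]},{"delta_pos":[0,0,0],"dr":[0,0,0]},{"delta_pos":[0,0,0],"dr":[0,0,0]}]' 1 20
```

```text
t: 26.9
eef_pos: [0.5242, -0.1969, 0.0766]
ee_rot: [3.141, -0.0, 0.594]
force: [0.3, -0.3, -0.1]
width: 0.061
gripper_force: 0.0
t: 27.4
eef_pos: [0.5238, -0.1965, 0.0768]
ee_rot: [-3.141, -0.0, 0.594]
force: [-2.6, 3.2, 3.2]
width: 0.0354
gripper_force: 20.0
```

The knob is held at 35 mm with 20 N. Before turning, I'll verify the clamp travel from the saved side pictures by template matching, which takes no robot time.

```bash
python3 - <<'E'
from h import *
np.set_printoptions(precision=4,suppress=True)
I={k:cv2.imread(f'pics/side{k}.png',0) for k in (0,6,7)}
u=np.array([-.137,.99,0])   # shaker +y
# jaw outer(right) end template around the jaw in side0
J0=np.array([.655,-.165,.133])
# use lower/right half of the jaw silhouette
c=proj('side',J0)[0].round().astype(int);print('jaw px',c)
def match(a,b,c,hw,hh,s=25):
    up=8
    A=cv2.resize(I[a],None,fx=up,fy=up,interpolation=cv2.INTER_CUBIC);B=cv2.resize(I[b],None,fx=up,fy=up,interpolation=cv2.INTER_CUBIC)
    t=A[(c[1]-hh)*up:(c[1]+hh)*up,(c[0]-hw)*up:(c[0]+hw)*up]
    w=B[(c[1]-hh-s)*up:(c[1]+hh+s)*up,(c[0]-hw-s)*up:(c[0]+hw+s)*up]
    r=cv2.matchTemplate(w,t,cv2.TM_CCOEFF_NORMED);_,v,_,l=cv2.minMaxLoc(r);return v,np.array(l)/up-s
for nm,cc,hw,hh in(('jaw',c,14,9),('jaw small',c+[4,2],10,8),('caps',proj('side',[.654,-.05,.19])[0].round().astype(int),14,9)):
  for a,b in((0,6),(0,7),(6,7)):
    v,d=match(a,b,cc,hw,hh)
    z=.19 if nm=='caps' else .133
    p0=atz('side',cc,z);p1=atz('side',cc+d,z);print(nm,a,b,round(v,2),d,'mm along y',round(float((p1-p0)@u)*1000,1),'x',round(float((p1-p0)@[.99,.137,0])*1000,1))
E
```

```text
jaw px [365 219]
jaw 0 6 0.91 [-13.5    -9.375] mm along y 48.5 x -1.6
jaw 0 7 0.91 [-13.625  -9.5  ] mm along y 49.1 x -1.5
jaw 6 7 1.0 [0. 0.] mm along y 0.0 x 0.0
jaw small 0 6 0.98 [-13.375  -9.625] mm along y 48.4 x -0.5
jaw small 0 7 0.98 [-13.5    -9.625] mm along y 48.6 x -0.8
jaw small 6 7 1.0 [0. 0.] mm along y 0.0 x 0.0
caps 0 6 0.97 [-3.75  -2.125] mm along y 13.6 x -1.3
caps 0 7 0.97 [-3.75  -2.125] mm along y 13.6 x -1.3
caps 6 7 1.0 [0. 0.] mm along y 0.0 x 0.0
```

The jaw travelled about 50 mm, and squeezes 6–8 moved it no further, so it is at its tightest. Now turn 26° clockwise.

```bash
python3 -m handwheel '[{"delta_pos":[0,0,0],"dr":[0,0,-5.2]},{"delta_pos":[0,0,0],"dr":[0,0,-5.2]},{"delta_pos":[0,0,0],"dr":[0,0,-5.2]},{"delta_pos":[0,0,0],"dr":[0,0,-5.2]},{"delta_pos":[0,0,0],"dr":[0,0,-5.2]},{"delta_pos":[0,0,0],"dr":[0,0,0]},{"delta_pos":[0,0,0],"dr":[0,0,0]}]' - 30
python3 - <<'E'
from h import *
np.set_printoptions(precision=4,suppress=True)
im=save('wrist','w10');s=get_state();print(s['t'],s['eef_pos'],s['ee_rot'],s['width'],s['moment'])
C=np.array([.5239,-.1968])
for q in('knob_top','knob_pointer','marker_tip'):
    for r in mark_of('wrist',q)[:2]:
        p=atz('wrist',r['location'],.105 if 'knob' in q else .074);d=p[:2]-C;print(q,round(r['conf'],2),np.round(r['location'],1),p,np.hypot(*d).round(4),np.degrees(np.arctan2(d[1],d[0])).round(1))
# white line pixels near knob top
K,E=cal('wrist');th=np.radians(np.arange(-40,140,1.0));g=im.max(2).astype(float)
pr=[]
for t in th:
    P=np.array([[C[0]+r*np.cos(t),C[1]+r*np.sin(t),.105] for r in np.linspace(.006,.015,10)])
    uv=proj('wrist',P).astype(np.float32);pr.append(cv2.remap(g.astype(np.float32),uv[:,0].reshape(-1,1),uv[:,1].reshape(-1,1),1).mean())
pr=np.array(pr);o=pr.argsort()[::-1][:8];print(np.degrees(th[o]).round(),pr[o].round(),np.median(pr))
E
```

```text
t: 28.1
eef_pos: [0.5237, -0.1962, 0.0768]
ee_rot: [-3.141, 0.0, 0.14]
force: [-2.4, 5.7, 3.5]
width: 0.0356
gripper_force: 30.0
28.15 [ 0.5236 -0.1962  0.0768] [-3.1407  0.0003  0.1401] 0.0351773604371233 [2.1021 0.9648 0.0002]
knob_top 0.85 [277.3 295.3] [ 0.5248 -0.1961  0.105 ] 0.0012 37.3
knob_pointer 0.83 [256.9 256.5] [ 0.5419 -0.185   0.105 ] 0.0215 33.1
marker_tip 0.88 [235.1 210.8] [ 0.5503 -0.1714  0.074 ] 0.0366 43.9
[44. 39. 40. 45. 41. 43. 42. 38.] [147. 147. 147. 147. 147. 147. 146. 145.] 13.868164
```

The line is now near 41.5°. I'll fit line and marker in the same picture.

```bash
python3 - <<'E'
from h import *
g=cv2.imread('pics/w10.png').max(2).astype(np.float32)
def prof(C,r0,r1,z,ts):
    out=[]
    for t in np.radians(ts):
        P=np.array([[C[0]+r*np.cos(t),C[1]+r*np.sin(t),z] for r in np.linspace(r0,r1,12)])
        uv=proj('wrist',P).astype(np.float32);out.append(cv2.remap(g,uv[:,:1],uv[:,1:],1).mean())
    return np.array(out)
ts=np.arange(15,70,.5)
for C in((.5239,-.1968),(.5237,-.1962),(.5244,-.1965)):
    l=prof(C,.008,.016,.105,ts);w=np.clip(l-50,0,None)
    m=prof(C,.027,.032,.074,ts);v=np.clip(80-m,0,None)
    print(C,'line',(w*ts).sum()/w.sum(),'marker',(v*ts).sum()/v.sum() if v.sum() else None)
print(m[::6].round())
E
```

```text
(0.5239, -0.1968) line 41.78947693235766 marker 40.933926052935064
(0.5237, -0.1962) line 39.05183892908478 marker 39.809778740491225
(0.5244, -0.1965) line 42.279128730598956 marker 41.12585270245654
[146. 146. 146. 146. 146. 146.  20.  14.  14.  13.  13.  12. 113. 147.
 146. 146. 146. 146. 146.]
```

Aligned within about 1°. Now pull straight up.

```bash
python3 -m handwheel '[{"delta_pos":[0,0,0],"dr":[0,0,0]},{"delta_pos":[0,0,0.08],"dr":[0,0,0]},{"delta_pos":[0,0,0.08],"dr":[0,0,0]},{"delta_pos":[0,0,0.08],"dr":[0,0,0]},{"delta_pos":[0,0,0.08],"dr":[0,0,0]},{"delta_pos":[0,0,0.05],"dr":[0,0,0]},{"delta_pos":[0,0,0],"dr":[0,0,0]},{"delta_pos":[0,0,0],"dr":[0,0,0]}]' - 50
```

```text
t: 29.1
eef_pos: [0.5235, -0.1962, 0.0862]
ee_rot: [-3.14, 0.001, 0.139]
force: [3.0, 5.1, -14.2]
width: 0.035
gripper_force: 50.0
```

It rose 9.4 mm and pulls 14 N against the stop. Release, back away, and check.

```bash
python3 -m handwheel '[{"delta_pos":[0,0,-0.03],"dr":[0,0,0]},{"delta_pos":[0,0,0],"dr":[0,0,0]},{"delta_pos":[0,0,0],"dr":[0,0,0]},{"delta_pos":[0,0,0],"dr":[0,0,0]},{"delta_pos":[0,0,0],"dr":[0,0,0]},{"delta_pos":[0,0,0],"dr":[0,0,0]},{"delta_pos":[0,0,0.5],"dr":[0,0,0]},{"delta_pos":[0,0,1],"dr":[0,0,0]},{"delta_pos":[0,0,1],"dr":[0,0,0]},{"delta_pos":[0,0,1],"dr":[0,0,0]}]' -0.2
python3 -m handwheel '[{"delta_pos":[0,0,0.8],"dr":[0,0,0]},{"delta_pos":[0,0,0],"dr":[0,0,0]},{"delta_pos":[0,0,0],"dr":[0,0,0]}]'
python3 - <<'E'
from h import *
im=grab_frame('wrist')
def prof(C,r0,r1,z,ts):
    out=[]
    for t in np.radians(ts):
        P=np.array([[C[0]+r*np.cos(t),C[1]+r*np.sin(t),z] for r in np.linspace(r0,r1,12)])
        uv=proj('wrist',P).astype(np.float32);out.append(cv2.remap(g,uv[:,:1],uv[:,1:],1).mean())
    return np.array(out)
g=im.max(2).astype(np.float32);ts=np.arange(10,75,.5)
for C in((.5239,-.1968),(.5236,-.1963)):
  for z in(.105,.114):
    l=prof(C,.008,.016,z,ts);w=np.clip(l-60,0,None);m=prof(C,.027,.032,.074,ts);v=np.clip(70-m,0,None)
    print(C,z,'line',(w*ts).sum()/w.sum(),l.max(),'marker',(v*ts).sum()/v.sum())
for q in('knob_top','knob_pointer','marker_tip'):
    for r in mark_of('wrist',q)[:1]:print(q,round(r['conf'],2),r['location'])
b=grab_frame('side');cv2.imwrite('pics/side9.png',b[:,:,::-1]);grab_frame('top')
for n in('side','top'):
  for q in('rack','jaw_pad','trigger_front','knob_top'):
    for r in mark_of(n,q)[:2]:
        if r['conf']>.3:print(n,q,round(r['conf'],2),atz(n,r['location'],{'rack':.103,'knob_top':.114}.get(q,.133)).round(3))
s=get_state();print(s['t'],s['eef_pos'],s['force'])
E
```

```text
t: 30.1
eef_pos: [0.5239, -0.197, 0.1931]
ee_rot: [3.142, 0.0, 0.14]
force: [-0.0, -0.1, -0.3]
width: 0.0525
gripper_force: 0.0
t: 30.4
eef_pos: [0.5241, -0.1969, 0.2163]
ee_rot: [-3.142, -0.001, 0.14]
force: [-0.5, 0.8, 0.2]
width: 0.0529
gripper_force: 0.0
(0.5239, -0.1968) 0.105 line 50.370782883854446 121.69759 marker 42.155162402351756
(0.5239, -0.1968) 0.114 line 42.96856962948638 124.302 marker 42.155162402351756
(0.5236, -0.1963) 0.105 line 47.640601888995235 122.41675 marker 41.04823613238776
(0.5236, -0.1963) 0.114 line 40.288401616560435 124.49536 marker 41.04823613238776
knob_top 0.69 [274.3, 210.6]
knob_pointer 0.93 [263.1, 188.2]
marker_tip 0.56 [254.8, 162.2]
side rack 0.79 [0.307 0.111 0.103]
side rack 0.76 [ 0.288 -0.246  0.103]
side trigger_front 0.56 [ 0.532 -0.002  0.133]
side knob_top 0.61 [ 0.514 -0.197  0.114]
top rack 0.68 [ 0.319 -0.139  0.103]
top rack 0.56 [0.345 0.243 0.103]
top knob_top 0.36 [ 0.531 -0.194  0.114]
31.1 [ 0.52407171 -0.19690261  0.2158163 ] [-0.32508785 -0.53358864  0.24015879]
```

The raised knob's line matches the marker within about 1°, the trigger is released, and the robot is clear. Handing in.

```bash
python3 -c "
from station import *
print(job_done())"
```

```text
the job is handed in; nothing more can be done
None
```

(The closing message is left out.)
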